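# Free a stock cupboard's sprung safety hook with a slim pusher and open the door

### The arm

A 6-joint arm with a two-finger parallel gripper is mounted at the origin on the work surface. World frame = base frame: x ahead of the robot, y to its left, z up, the work surface at z = 0. Lengths are in mm, angles in rad, forces in N, time in s.
With the tool pointing down it reaches from about 300 to 775 mm from the base axis. Payload 14.6 kg.
Tool frame: the origin (TCP) lies between the finger pads; the fingertips stand 11 mm ahead of it and the grasp point (between the pads) lies 8 mm behind it; z points along the fingers, y is the line along which they close (so a half turn about z gives the same grasp; the last joint's range is limited). The gripper opens to 94 mm and grips with 3 to 60 N. Pads are 16 mm wide; open, the fingers measure 119 mm over their backs; the gripper's body (75 mm by 177 mm) begins 78 mm behind the grasp point.
Start: joints at [1.033, 0.3, 1.521, -0, 1.321, -0.067], TCP at [249.475, 490.154, 216.446] pointing down, gripper open.
Joint ranges: [-3.03, 3.03], [-0.79, 2.21], [0.23, 2.52], [-1.04, 4.18], [0, 3.07], [-2.55, 2.55]. Speed limits (rad/s): [2.22, 2.22, 2.57, 3.14, 3.14, 3.14].

### API

Orientations are given as [roll, pitch, yaw] about the fixed x, y, z axes, in that order (R = Rz(yaw) Ry(pitch) Rx(roll)).
In Python, from cell import manip gives the robot as it stands. The module is installed in compiled form; this text tells all that it offers.
- The arm moves only by the tool arm_command, never from a script. Its argument "rows" is one flat list of numbers, 5 for each row, row after row: the shift along the world's x, y, z in mm, then the turn about the world's z in degrees, then the finger opening in mm, from 0 to 94. In form: [dx, dy, dz, twist, jaw, dx, dy, dz, twist, jaw, ...]. A call has 1 to 5 rows; each row shifts and turns the commanded pose from where the row before left it; what a row does not reach is not made up. A row lasts 1/8 s, in which the tool goes at most 62.5 mm and 10.7 degrees, less where a joint would pass 70% of its speed; a pose out of reach is approached as far as the arm can. A call is refused whole if a number of a shift passes 62.5 or a number of a turn 10.7, either way. A call with a gripper value outside its range is refused whole. The fingers move at their own pace and stop on an object; "newtons" is the grip in N (left out, the last holds). Time passes only in rows, so rows that do not move let the fingers close. It gives the time, the measured TCP pose, the force and the opening at its end, in the units of the state.
- manip.read_state(): the state, without advancing time (a new reading comes with each control period).
- manip.camera(name): name is "side" or "top"; returns a dict with "image" (384x512x3 uint8, blue, green, red), "z_map" (384x512 float32, mm along the optical axis (not along the pixel's ray), 0 where there is no reading), "fx", "fy", "cx", "cy" (pixels), "D" ([k1, k2, p1, p2, k3] as OpenCV has them; the pictures are not rectified), "pose" (4x4, takes a point from camera to world coordinates). Camera axes: x right, y down, z forward; pixel columns grow to the right and rows downward; lengths in mm; the calibration is good to about 2 mm. A picture is of the moment at which its call begins.
- manip.sign_off(): hands the job in, once; it reports no verdict.
The state is a dict: "clock": time; "joints": joint angles; "qd": joint speeds; "effort": joint torques, N m; "eef_pos": TCP position; "eef_rot": TCP orientation; "wrist_force": force on the tool from outside, world axes, zero at the start; "moment": the same for the moment, N m; "finger_gap": finger opening in mm.
Only numpy, scipy, OpenCV 4.12 (cv2) and the standard library are available. Lean on these libraries where they do the work, as an engineer would, in place of code of your own. Each camera call takes 0.05 s, during which the arm holds its last target. There are 200 camera calls.

### The job

The little stock cupboard's door has sprung ajar and hangs on its safety hook. Take the pusher out of its stand, reach down with it through the narrow gap between the door and the cupboard's front to press the sprung hook down until the door springs free, then swing the door wide open, about square to the cupboard's front. Finish with the pusher standing back in its stand, and do not disturb the other things on the bench and on the cupboard.

Things in the scene. Friction and masses are not known exactly. Their poses are not given: they have to be found in the camera images.
- cupboard: Small light-wood cupboard fixed to the bench, 200 mm wide, 170 deep, 160 high. Origin: foot of its front plane (where the door shuts), middle of the width; x from the front into the cupboard, y along the front, z up. The upright hinge line is at x = 0, y = -90 mm.
- door (a joint): Door angle in rad: 0 shut, growing as it opens towards the cupboard's -x, up to 1.9. The panel is 186 mm wide from the hinge line, 14 mm thick; its inner face passes through the hinge line. It starts ajar at 0.1 to 0.2, held by the hook. Once freed, a sprung plunger low in the cupboard pushes it on to about 0.5; from there it swings lightly and stays where it is left.
- door_edge (a point): Top of the door's free vertical edge (159 mm above the bench, 186 mm from the hinge line), middle of the panel's thickness.
- rail (a point): Middle of the top edge of the cupboard's front rail, 160 mm above the bench, in the front plane. The narrow gap, a wedge, is between this rail (24 mm high, its steel lip 6 mm thick) and the door's inner face. A steel hook on the door's inner face crosses the gap, passes below the rail and catches behind it with an upright tooth. Its flat arm is 16 mm wide along the door, its top 130 mm above the bench.
- hook_zone (a point): Middle of the stretch of the front plane where the hook can be, 117.5 mm from the hinge line, 130 mm above the bench (level with the top of the hook's arm). Where the hook is along the door is not told: its middle is 90 to 145 mm from the hinge line. Pressed straight down it gives against a spring (3 to 6 N at first, 4 to 8 N at 7 mm, stop at 16 mm) and frees the door 7 to 9 mm down; draw the pusher up so that the hook's tooth can pass.
- stand: Dark wooden stand block fixed to the bench, 75 x 75 mm, 80 mm high, with one upright square hole 21 mm wide and 77 mm deep in the middle of its top, the mouth chamfered by 2 mm. Origin: middle of its underside, z up.
- pusher_grip (a point): Middle of the pusher's wooden handle, which is 16 x 16 mm square and 65 mm long; its sides are parallel to this frame's x and y, z runs along the pusher from tip to handle. The pusher (90 g, 142 mm long) stands upright in the stand's hole, its 28 mm round brass collar (5 mm thick, just below the handle) resting on the stand's top, so that this point is 117.5 mm above the bench. The handle's sides may be turned with respect to the stand.
- pusher_tip (a point): Round end of the pusher's steel shank, 7 mm in diameter and 72 mm long below the collar: 109.5 mm below the middle of the handle, on the same axis.
- tin: Round aluminium tin, 54 mm across, 28 mm high, on the back of the cupboard's top. Leave it alone. Origin: middle of its underside.
- jar: Small jar with a dark lid, 48 mm across, 65 mm high, on the bench. Leave it alone. Origin: middle of its underside.
- mandrel: Steel ring mandrel, a slim upright cone on a 48 mm foot, 120 mm high. Leave it alone. Origin: middle of its underside.
There are look-alikes about, which are no part of the job. Of the things that look like the part that bears pusher_grip, the smaller one is meant. Several things look just like the stand: the one meant starts nearest to the robot's base.

How it is judged (in metres and radians):
On the way, in this order (a step that is already met when the one before it is completed fails the run):
1. the pusher's tip is down in the gap, at least 15 mm below the cupboard's top, while the door still hangs on its hook (x of pusher_tip in the frame of cupboard between -0.05 and 0.002 m and y of pusher_tip in the frame of cupboard between -0.09 and 0.11 m and z of pusher_tip in the frame of cupboard below 0.145 m and value of joint door below 0.24 rad), for 0.1 s.
2. the door has sprung free of the hook (opened past 0.28 rad) (value of joint door above 0.28 rad), for 0.1 s.
At the end, for the whole second after the job is handed in: The door stands still, open by more than 1.2 rad (69 degrees); the pusher is fully down in the stand's hole, upright within 0.22 rad, its collar on the stand's top (handle middle 110 to 124 mm above the bench) (value of joint door above 1.2 rad and velocity of joint door between -0.05 and 0.05 rad/s and x of pusher_tip in the frame of stand between -0.015 and 0.015 m and y of pusher_tip in the frame of stand between -0.015 and 0.015 m and z of pusher_grip in the frame of stand between 0.11 and 0.124 m and angle between pusher_grip's own z axis and vertical below 0.22 rad); the robot touches nothing.
It fails at once if the tin on top of the cupboard is moved by more than 25 mm or tipped by more than 0.3 rad (distance of tin from where it was at the start of the episode above 0.025 m or angle between tin's own z axis and vertical above 0.3 rad).
It fails at once if the glass jar is moved by more than 25 mm or tipped by more than 0.3 rad (distance of jar from where it was at the start of the episode above 0.025 m or angle between jar's own z axis and vertical above 0.3 rad).
It fails at once if the ring mandrel is moved by more than 25 mm or tipped by more than 0.3 rad (distance of mandrel from where it was at the start of the episode above 0.025 m or angle between mandrel's own z axis and vertical above 0.3 rad).
It also fails if it takes over 72 s, if anything falls off the work surface, if the arm or the gripper's body presses on something with over 40 N, if the wrist force passes 120 N, or if a joint passes its speed limit or range.

## Working session

There is one attempt and no reset: what is moved stays moved. The work goes in short steps, Python scripts to look and compute and a tool call to move; the robot and the scene stay as the last step left them, time stands still between calls to the robot, and variables do not carry over. Pictures are saved under pics/ and viewed, on a budget of 10 in all, crops included, one or two more only if the job needs it, and the job is handed in when it is done.

Besides the shell and the picture viewer there is one more tool, called after ">>>" by a JSON object that holds its "fn" and its "kwargs", one argument or row to a line. arm_command: Moves the arm, as the interface text tells. Its arguments: {"type":"object","properties":{"rows":{"type":"array","items":{"type":"number"}},"newtons":{"type":"number"}},"required":["rows"]}

```bash
mkdir -p pics
cat > h.py <<'E'
import numpy as np, cv2, pickle
from cell import manip
def grab(n):
    c=manip.camera(n); pickle.dump(c,open(f'{n}.pkl','wb')); return c
def load(n): return pickle.load(open(f'{n}.pkl','rb'))
def cloud(c):
    h,w=c['z_map'].shape
    K=np.array([[c['fx'],0,c['cx']],[0,c['fy'],c['cy']],[0,0,1]],float)
    u,v=np.meshgrid(np.arange(w),np.arange(h))
    p=cv2.undistortPoints(np.stack([u,v],-1).reshape(-1,1,2).astype(np.float64),K,np.array(c['D'],float)).reshape(h,w,2)
    z=c['z_map'].astype(float)
    P=np.dstack([p[...,0]*z,p[...,1]*z,z])
    T=np.array(c['pose']); W=P@T[:3,:3].T+T[:3,3]
    W[z==0]=np.nan
    return W,p
def ray(c,uv,zp):
    K=np.array([[c['fx'],0,c['cx']],[0,c['fy'],c['cy']],[0,0,1]],float)
    p=cv2.undistortPoints(np.array(uv,float).reshape(-1,1,2),K,np.array(c['D'],float)).reshape(-1,2)
    T=np.array(c['pose']); d=np.c_[p,np.ones(len(p))]@T[:3,:3].T
    o=T[:3,3]; return o+d*((zp-o[2])/d[:,2])[:,None]
def proj(c,P):
    T=np.linalg.inv(np.array(c['pose']))
    K=np.array([[c['fx'],0,c['cx']],[0,c['fy'],c['cy']],[0,0,1]],float)
    r,_=cv2.Rodrigues(T[:3,:3])
    return cv2.projectPoints(np.array(P,float).reshape(-1,1,3),r,T[:3,3],K,np.array(c['D'],float))[0].reshape(-1,2)
E
python3 - <<'E'
from h import *
for n in('top','side'):
    c=grab(n); cv2.imwrite(f'pics/{n}0.png',c['image']); print(n,c['fx'],np.round(c['pose'],2).tolist(), (c['z_map']==0).mean())
s=manip.read_state(); print(s)
E
```

```text
top 439.9471425324074 [[-0.02, -0.99, 0.13, 378.12], [-1.0, 0.03, 0.02, -85.02], [-0.03, -0.13, -0.99, 1370.26], [0.0, 0.0, 0.0, 1.0]] 0.0038706461588541665
side 481.161613983328 [[0.9, -0.26, 0.35, 148.94], [-0.43, -0.53, 0.73, -900.58], [-0.01, -0.8, -0.59, 799.47], [0.0, 0.0, 0.0, 1.0]] 0.004063924153645833
{'clock': 0.1, 'joints': array([ 1.03340363e+00,  3.00427502e-01,  1.52151737e+00, -1.22022001e-05,
        1.32070027e+00, -6.65750239e-02]), 'qd': array([-0.00097101, -0.00042327, -0.00092905, -0.00090018, -0.00044433,
       -0.00099831]), 'effort': array([ 1.16514566e-04, -5.32643545e+01, -3.53286409e+01,  7.08823744e-02,
        2.33760016e-02, -3.38906580e-05]), 'eef_pos': array([249.36631728, 489.96903151, 215.9371881 ]), 'eef_rot': array([-3.14054170e+00, -5.82250370e-05,  2.67077798e+00]), 'wrist_force': array([-0.36304343, -0.5226043 , -0.24170291]), 'moment': array([0.01177964, 0.01887212, 0.01303666]), 'finger_gap': 94.2616730374902}
```

View pics/top0.png

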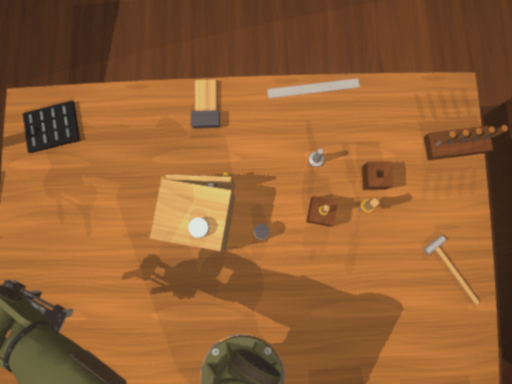

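View pics/side0.png

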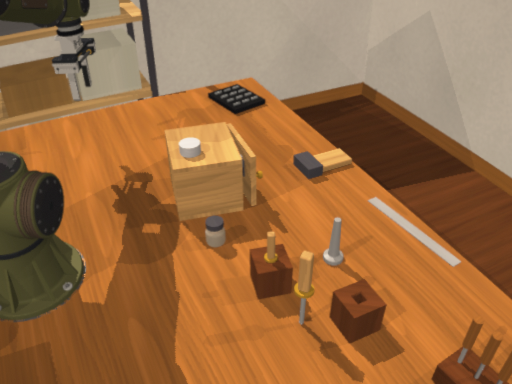

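Run:
```python
from h import *
for n,b in(('top',[(150,165,95,95),(295,140,110,95)]),('side',[(155,110,115,115),(235,200,160,150)])):
    c=load(n)
    ims=[cv2.resize(c['image'][y:y+h,x:x+w],(400,int(400*h/w)),interpolation=cv2.INTER_CUBIC) for x,y,w,h in b]
    H=max(i.shape[0] for i in ims)
    cv2.imwrite(f'pics/{n}crop.png',np.hstack([cv2.copyMakeBorder(i,0,H-i.shape[0],0,0,0) for i in ims]))
    W,_=cloud(c)
    if n=='top':
        for (u,v) in [(195,195),(165,178),(200,177),(228,178),(198,227),(261,232),(316,202),(322,210),(326,208),(370,205),(378,170),(317,157),(210,184)]:
            print((u,v),np.round(W[v,u],1))
    # plane heights
    m=(abs(W[...,2]-160)<6)
    lab,L,st,ce=cv2.connectedComponentsWithStats(m.astype(np.uint8))
    for i in range(1,lab):
        if st[i,4]>60: 
            pts=W[L==i]; r=cv2.minAreaRect(pts[:,:2].astype(np.float32)); print(n,'z160',st[i],np.round(pts.mean(0),1),r,np.round(cv2.boxPoints(r),1).tolist())
    m=(abs(W[...,2]-80)<4)
    lab,L,st,ce=cv2.connectedComponentsWithStats(m.astype(np.uint8))
    for i in range(1,lab):
        if st[i,4]>60: 
            pts=W[L==i]; r=cv2.minAreaRect(pts[:,:2].astype(np.float32)); print(n,'z80',st[i],np.round(pts.mean(0),1),r)
```

```text
(195, 195) [537.6 111.1 163.1]
(165, 178) [593.9 203.4 130.3]
(200, 177) [588.2  96.8 162. ]
(228, 178) [583.5  18.5 158.6]
(198, 227) [446.8  99.1 191. ]
(261, 232) [434.5 -68.6  66.2]
(316, 202) [ 517.2 -232.7   83.9]
(322, 210) [ 489.2 -243.7  127.9]
(326, 208) [ 492.3 -251.9  152.6]
(370, 205) [ 494.  -367.6  184.7]
(378, 170) [ 608.8 -423.6   77.5]
(317, 157) [ 653.1 -242.2   78.6]
(210, 184) [572.3  72.8 131.5]
top z160 [ 150  175   81   76 4258] [494.3 124.6 161. ] ((502.32769775390625, 122.29712677001953), (200.03421020507812, 206.97669982910156), 78.8523941040039) [[381.5, 44.20000076293945], [584.5, 4.199999809265137], [623.2000122070312, 200.39999389648438], [420.1000061035156, 240.39999389648438]]
top z80 [367 161  27  26 505] [ 597.1 -427.1   80.6] ((597.9806518554688, -428.25787353515625), (79.03060913085938, 76.76397705078125), 88.83378601074219)
top z80 [309 196  29  29 496] [ 492.8 -252.6   80.7] ((492.5202941894531, -252.96424865722656), (75.97521209716797, 75.47503662109375), 77.6611557006836)
side z160 [469   0  43  17 107] [2311.6  780.5  160.1] ((2310.7531738281
[... 1410 characters left out ...]
.9000015258789], [42.599998474121094, -72.69999694824219], [41.20000076293945, -60.5]]
side z80 [176 185  67  14 169] [464.2  27.5  79.9] ((466.0406799316406, 26.134244918823242), (11.972926139831543, 167.97747802734375), 77.58102416992188)
side z80 [249 244  44  32 813] [ 490.4 -258.9   80.4] ((492.97802734375, -254.42764282226562), (79.11228942871094, 76.58574676513672), 78.7043228149414)
side z80 [  0 251  60  34 203] [ 16.  -67.1  80.1] ((22.80953598022461, -66.427001953125), (134.85577392578125, 44.84918975830078), 14.737875938415527)
side z80 [ 333  279   54   41 1137] [ 596.9 -430.9   80.7] ((597.4796752929688, -428.736328125), (78.34193420410156, 79.39303588867188), 89.8638687133789)
```

View pics/topcrop.png

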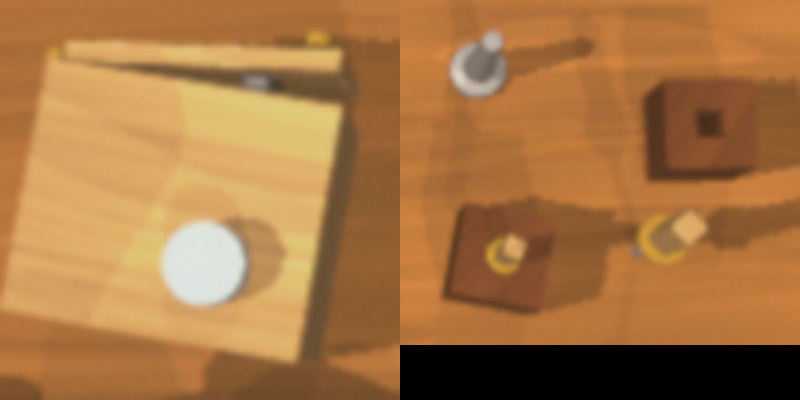

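View pics/sidecrop.png

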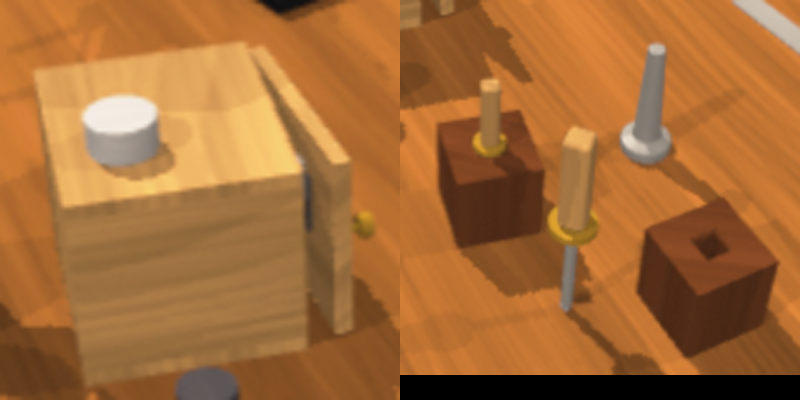

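Run:
```python
from h import *
t=load('top'); s=load('side')
k=95/400
f=lambda a:[(150+x*k-.4,165+y*k-.4) for x,y in a]
R=ray(t,f([(48,60),(343,105),(0,305),(300,360)]),160); print('roof top FL FR BL BR',np.round(R,1)[:,:2].tolist())
D=ray(t,f([(62,58),(340,70),(66,41),(340,50)]),159); print('door inner L,R outer L,R',np.round(D,1)[:,:2].tolist())
print('hook',np.round(ray(t,f([(260,80),(242,80),(280,82)]),131),1).tolist())
k2=115/400
g=lambda a:[(155+x*k2-.4,110+y*k2-.4) for x,y in a]
R2=ray(s,g([(245,43),(302,165),(35,70),(67,207)]),160); print('roof side FL FR BL BR',np.round(R2,1)[:,:2].tolist())
D2=ray(s,g([(262,48),(348,162),(331,166)]),159); print('door side outL outR inR',np.round(D2,1)[:,:2].tolist())
# pusher points: cloud near the stand
for n,c in(('top',t),('side',s)):
    W,_=cloud(c)
    d=np.hypot(W[...,0]-492.7,W[...,1]+253.5)
    for lo,hi in((83,90),(100,140),(145,156)):
        m=(d<30)&(W[...,2]>lo)&(W[...,2]<hi)
        p=W[m]; 
        if len(p)>3: print(n,lo,len(p),np.round(p.mean(0),1),np.round(p.min(0),1),np.round(p.max(0),1),cv2.minAreaRect(p[:,:2].astype(np.float32)))
    hsv=cv2.cvtColor(c['image'],cv2.COLOR_BGR2HSV)
# handle top corners from enlarged crop
x,y,w,h=(310,195,24,24)
im=cv2.resize(t['image'][y:y+h,x:x+w],(400,400),interpolation=cv2.INTER_CUBIC)
x,y,w,h=(255,225,34,45)
im2=cv2.resize(s['image'][y:y+h,x:x+w],(302,400),interpolation=cv2.INTER_CUBIC)
cv2.imwrite('pics/hand.png',np.hstack([im,im2]))
```

```text
roof top FL FR BL BR [[586.6, 208.0], [550.5, 10.4], [423.8, 239.9], [383.7, 41.6]]
door inner L,R outer L,R [[587.9, 198.7], [574.1, 12.1], [599.3, 196.0], [587.6, 11.8]]
hook [[573.4, 68.9, 131.0], [573.8, 81.2, 131.0], [571.6, 55.3, 131.0]]
roof side FL FR BL BR [[588.6, 206.5], [554.0, 20.5], [424.0, 240.6], [386.6, 44.0]]
door side outL outR inR [[598.2, 194.4], [585.7, 11.0], [572.5, 11.6]]
top 83 75 [ 490.6 -249.1   85.2] [ 463.8 -279.2   83. ] [ 519.8 -225.8   89.9] ((491.9789123535156, -251.57427978515625), (50.84212112426758, 57.34053039550781), 82.35103607177734)
top 100 14 [ 490.2 -247.7  122.6] [ 483.6 -255.3  106.8] [ 501.3 -243.5  139.4] ((490.8021545410156, -247.65208435058594), (19.189455032348633, 8.790181159973145), 22.039203643798828)
top 145 32 [ 492.3 -252.1  150.7] [ 483.9 -260.8  146.2] [ 501.2 -243.7  154.9] ((492.63287353515625, -252.3372039794922), (15.039894104003906, 15.767196655273438), 60.725215911865234)
side 83 61 [ 490.6 -258.2   85.4] [ 466.7 -275.6   83. ] [ 507.7 -240.3   89.8] ((487.43426513671875, -255.33070373535156), (26.241426467895508, 37.77865982055664), 63.12514114379883)
side 100 114 [ 490.3 -260.3  120.6] [ 483.2 -265.   100.6] [ 498.7 -255.   139.8] ((490.4892883300781, -260.552001953125), (6.372076034545898, 15.171592712402344), 69.16453552246094)
side 145 48 [ 492.2 -255.9  149.7] [ 484.1 -264.1  145.7] [ 502.4 -245.8  153.1] ((492.6624450683594, -254.95050048828125), (16.1919002532959, 14.271666526794434), 62.683631896972656)
```

View pics/hand.png

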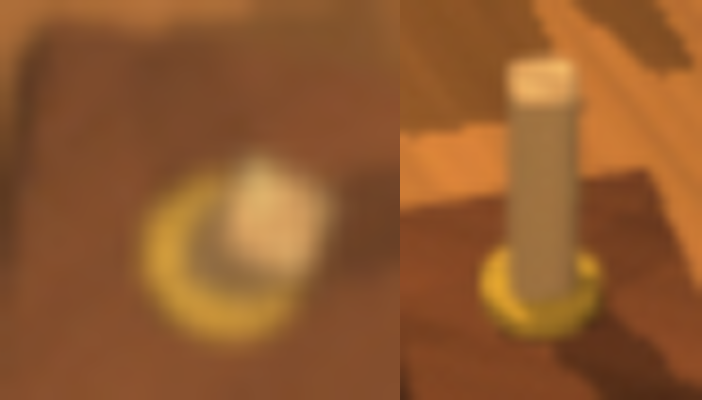

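>>> {"fn": "arm_command", "kwargs": {
  "rows": [0,0,60,0,60,18,-56,30,0,50,18,-56,0,0,50,18,-56,0,0,50,18,-56,0,0,50]
}}

```text
clock: 0.72
eef_pos: [320.6, 267.4, 304.7]
eef_rot: [-3.141, 0.0, 2.671]
wrist_force: [1.2, -0.4, -0.5]
finger_gap: 50.6
```

>>> {"fn": "arm_command", "kwargs": {
  "rows": [18,-56,0,0,50,18,-56,0,0,50,18,-56,0,0,50,18,-56,0,0,50,18,-56,0,0,50]
}}

```text
clock: 1.35
eef_pos: [410.6, -12.8, 304.8]
eef_rot: [3.142, 0.0, 2.671]
wrist_force: [1.6, 1.0, 0.5]
finger_gap: 50.1
```

>>> {"fn": "arm_command", "kwargs": {
  "rows": [18,-56,0,0,50,18,-56,0,0,50,18,-56,0,0,50,18,-56,0,0,50,0,0,0,0,50]
}}

```text
clock: 1.98
eef_pos: [482.5, -237.7, 303.2]
eef_rot: [-3.142, -0.003, 2.667]
wrist_force: [0.7, 0.8, -0.8]
finger_gap: 50.2
```

>>> {"fn": "arm_command", "kwargs": {
  "rows": [10,-16,-40,-1,50,0,0,-50,0,50,0,0,-50,0,50,0,0,-40,0,50,0,0,-6,0,50]
}}

```text
clock: 2.6
eef_pos: [491.5, -249.5, 116.9]
eef_rot: [3.141, -0.004, 2.654]
wrist_force: [0.4, -0.0, -0.1]
finger_gap: 49.9
```

>>> {"fn": "arm_command", "kwargs": {
  "newtons": 30,
  "rows": [0,0,0,0,30,0,0,0,0,20,0,0,0,0,5,0,0,0,0,5,0,0,0,0,5]
}}

```text
clock: 3.22
eef_pos: [492.7, -251.0, 119.5]
eef_rot: [-3.142, 0.001, 2.653]
wrist_force: [-0.7, -0.2, 6.7]
finger_gap: 15.7
```

>>> {"fn": "arm_command", "kwargs": {
  "rows": [0,0,20,0,5,0,0,50,0,5,0,0,60,0,5,0,0,45,0,5,0,0,0,0,5]
}}

```text
clock: 3.85
eef_pos: [493.2, -251.2, 297.1]
eef_rot: [-3.141, 0.006, 2.653]
wrist_force: [-0.3, -0.2, -2.1]
finger_gap: 16.0
```

>>> {"fn": "arm_command", "kwargs": {
  "rows": [12,50,0,0,5,13,50,0,0,5,13,50,0,0,5,13,50,0,0,5,13,50,0,0,5]
}}

```text
clock: 4.47
eef_pos: [556.3, 0.8, 292.1]
eef_rot: [-3.141, -0.002, 2.653]
wrist_force: [0.4, -0.5, -1.6]
finger_gap: 15.8
```

>>> {"fn": "arm_command", "kwargs": {
  "rows": [13,30,0,0,5,0,40,0,0,5,0,0,0,0,5,0,0,0,0,5]
}}

```text
clock: 4.97
eef_pos: [569.3, 68.7, 292.7]
eef_rot: [-3.141, -0.001, 2.653]
wrist_force: [-0.2, -0.2, -0.5]
finger_gap: 15.7
```

Run:
```python
from h import *
for n,b in(('top',(150,150,110,80)),('side',(200,30,90,130))):
    c=grab(n); x,y,w,h=b
    cv2.imwrite(f'pics/{n}1.png',cv2.resize(c['image'][y:y+h,x:x+w],None,fx=5 if n=='top' else 4,fy=5 if n=='top' else 4,interpolation=cv2.INTER_CUBIC))
a=cv2.imread('pics/top1.png');b=cv2.imread('pics/side1.png')
H=max(a.shape[0],b.shape[0]); P=lambda i:cv2.copyMakeBorder(i,0,H-i.shape[0],0,0,0)
o=np.hstack([P(a),P(b)]); print(o.shape)
cv2.imwrite('pics/both1.png',o[:, :]) if o.shape[1]<=910 else None
s=manip.read_state(); print(s['eef_pos'],s['eef_rot'],s['wrist_force'],s['finger_gap'])
```

```text
(520, 910, 3)
[569.43141411  68.22191443 293.31157562] [-3.14107824e+00 -6.04766798e-04  2.65231147e+00] [ 0.22463547 -0.12073964 -1.48947934] 16.213179581088383
```

Run:
```python
from h import *
o=[]
for n,b in(('top',(150,150,100,130)),('side',(195,50,100,130))):
    c=load(n); x,y,w,h=b
    o.append(cv2.resize(c['image'][y:y+h,x:x+w],None,fx=4,fy=4,interpolation=cv2.INTER_CUBIC))
cv2.imwrite('pics/both1.png',np.hstack(o))
```

```text
(no output)
```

View pics/both1.png

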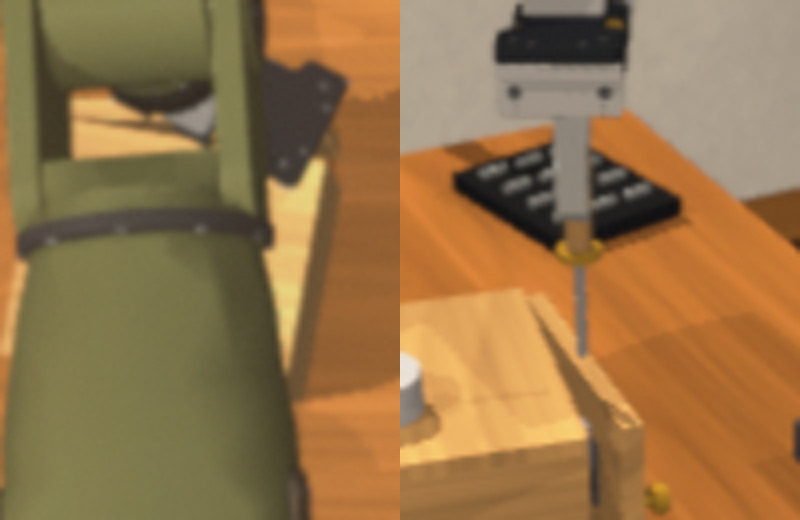

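Run:
```python
from h import *
s=load('side'); f=lambda a:[(195+(x-400)/4-.4,50+y/4-.4) for x,y in a]
for z in(178,183,188): print(z,np.round(ray(s,f([(583,355)]),z),1))
print(np.round(ray(s,f([(522,290),(584,442),(527,293),(622,428),(641,424)]),160),1))
# where would the tip be at gap centre: predicted pixels of planned point at z=160
print(np.round(proj(s,[[569.4,69.7,183],[569.4,69.7,160]]),1))
W,_=cloud(s); m=abs(W[...,2]-160)<6
```

```text
178 [[577.   76.7 178. ]]
183 [[573.6  68.8 183. ]]
188 [[570.1  61.  188. ]]
[[588.4 205.7 160. ]
 [546.3   8.7 160. ]
 [589.8 200.1 160. ]
 [574.   12.8 160. ]
 [586.6  11.8 160. ]]
[[238.7 138.6]
 [238.9 146.4]]
```

>>> {"fn": "arm_command", "kwargs": {
  "rows": [-2.5,0,-15,0,5,0,0,-8,0,5,0,0,-6,0,5,0,0,0,0,5]
}}

```text
clock: 5.58
eef_pos: [566.9, 69.1, 264.3]
eef_rot: [-3.141, -0.001, 2.653]
wrist_force: [-0.2, 0.2, -0.7]
finger_gap: 16.0
```

>>> {"fn": "arm_command", "kwargs": {
  "rows": [0,0,-5,0,5,0,0,-5,0,5,0,0,-4,0,5,0,0,0,0,5]
}}

```text
clock: 6.08
eef_pos: [566.9, 69.2, 250.5]
eef_rot: [-3.141, -0.0, 2.653]
wrist_force: [-0.3, -0.3, -1.0]
finger_gap: 15.9
```

>>> {"fn": "arm_command", "kwargs": {
  "rows": [0,0,-3,0,5,0,0,-3,0,5,0,0,0,0,5,0,0,0,0,5]
}}

```text
clock: 6.58
eef_pos: [567.1, 69.2, 244.9]
eef_rot: [3.142, 0.0, 2.653]
wrist_force: [-0.8, -0.4, -0.5]
finger_gap: 15.9
```

>>> {"fn": "arm_command", "kwargs": {
  "rows": [0,0,-3,0,5,0,0,-3,0,5,0,0,0,0,5]
}}

```text
clock: 6.95
eef_pos: [567.1, 69.2, 239.0]
eef_rot: [3.141, 0.0, 2.653]
wrist_force: [0.6, 0.6, 2.0]
finger_gap: 16.1
```

>>> {"fn": "arm_command", "kwargs": {
  "rows": [0,0,-2,0,5,0,0,-2,0,5,0,0,0,0,5]
}}

```text
clock: 7.32
eef_pos: [567.3, 69.1, 235.0]
eef_rot: [3.141, 0.001, 2.653]
wrist_force: [2.5, 0.2, 2.4]
finger_gap: 15.9
```

>>> {"fn": "arm_command", "kwargs": {
  "rows": [0,0,-3,0,5,0,0,-2,0,5,0,0,0,0,5,0,0,0,0,5]
}}

```text
clock: 7.82
eef_pos: [567.4, 69.1, 230.0]
eef_rot: [3.141, 0.001, 2.653]
wrist_force: [5.2, -0.8, 4.3]
finger_gap: 15.7
```

>>> {"fn": "arm_command", "kwargs": {
  "rows": [0,0,-2,0,5,0,0,0,0,5,0,0,0,0,5]
}}

```text
clock: 8.2
eef_pos: [567.5, 69.1, 228.1]
eef_rot: [3.141, 0.001, 2.653]
wrist_force: [4.7, -0.4, 3.8]
finger_gap: 15.8
```

>>> {"fn": "arm_command", "kwargs": {
  "rows": [0,0,8,0,5,0,0,12,0,5,0,0,20,0,5,0,0,20,0,5,0,0,0,0,5]
}}

```text
clock: 8.82
eef_pos: [566.9, 69.2, 288.1]
eef_rot: [3.141, -0.0, 2.653]
wrist_force: [-0.0, 0.6, -1.2]
finger_gap: 15.7
```

Run:
```python
from h import *
o=[]
for n,b in(('top',(150,110,130,130)),('side',(195,50,130,130))):
    c=grab(n); x,y,w,h=b
    o.append(cv2.resize(c['image'][y:y+h,x:x+w],None,fx=3,fy=3,interpolation=cv2.INTER_CUBIC))
cv2.imwrite('pics/both2.png',np.hstack(o))
```

```text
(no output)
```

View pics/both2.png

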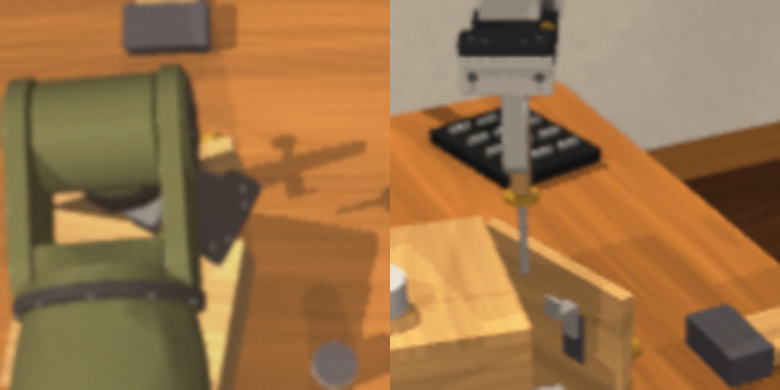

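Run:
```python
from h import *
s=load('side'); 
p=ray(s,[(275.3,148.3)],159)[0]; print(p)
H=np.array([586.3,197.4]); a=np.deg2rad(10.9); ey=np.array([-np.sin(a),-np.cos(a)]); nx=np.array([np.cos(a),-np.sin(a)])
d=p[:2]-H; print('angle',np.arctan2(d@nx,d@ey),np.hypot(*d))
t=load('top'); W,_=cloud(t)
m=(W[...,2]>12)&(W[...,0]>700)&(W[...,1]>0)&(W[...,1]<220)
q=W[m]; print(len(q),q.min(0),q.max(0)); dd=np.hypot(*(q[:,:2]-H).T); i=dd.argsort()[:3]; print(dd[i],q[i])
for th in np.arange(.4,1.75,.15):
    c=H+100*(np.cos(th)*ey+np.sin(th)*nx)+3.5*(-np.sin(th)*ey*-1-np.cos(th)*nx)  # 3.5 behind inner face
    print(round(th,2),np.round(c,1),round(np.hypot(*c)))
```

```text
[649.07814904  21.38335503 159.        ]
angle 0.5328367924743704 186.87684528323894
1148 [774.15758326  55.60916962  12.15467387] [934.67091347 144.45409447  45.71621104]
[196.00851811 196.78315308 197.28364272] [[774.86665824 143.9027611   33.0817029 ]
 [775.40748203 142.97602018  19.72559087]
 [775.37185996 141.07356344  30.97356527]]
0.4 [603.7  98.9] 612
0.55 [618.2 102.6] 627
0.7 [632.  108.4] 641
0.85 [644.8 116.2] 655
1.0 [656.3 125.9] 668
1.15 [666.2 137.2] 680
1.3 [674.3 149.8] 691
1.45 [680.4 163.5] 700
1.6 [684.4 177.9] 707
1.75 [686.3 192.8] 713
```

>>> {"fn": "arm_command", "kwargs": {
  "rows": [28,29,0,0,5,0,0,-18,0,5,0,0,-15,0,5,0,0,0,0,5]
}}

```text
clock: 9.43
eef_pos: [594.3, 97.9, 253.0]
eef_rot: [-3.14, -0.003, 2.653]
wrist_force: [0.1, 0.5, -1.1]
finger_gap: 16.1
```

>>> {"fn": "arm_command", "kwargs": {
  "rows": [12,2,0,0,5,11,2,0,0,5,7,3,0,0,5,7,3,0,0,5,6.5,4,0,0,5]
}}

```text
clock: 10.05
eef_pos: [638.9, 112.3, 254.9]
eef_rot: [-3.141, -0.0, 2.653]
wrist_force: [-3.0, -1.0, 0.9]
finger_gap: 15.8
```

>>> {"fn": "arm_command", "kwargs": {
  "rows": [6.5,4,0,0,5,5.5,5,0,0,5,5.5,5,0,0,5,5,5.5,0,0,5,5,5.5,0,0,5]
}}

```text
clock: 10.68
eef_pos: [666.3, 137.5, 254.7]
eef_rot: [-3.141, -0.0, 2.653]
wrist_force: [-2.5, -1.3, -1.3]
finger_gap: 16.0
```

>>> {"fn": "arm_command", "kwargs": {
  "rows": [4,6.5,0,0,5,4,6.5,0,0,5,3,6.5,0,0,5,3,6.5,0,0,5,1,4,0,0,5]
}}

```text
clock: 11.3
eef_pos: [681.4, 167.6, 254.8]
eef_rot: [3.141, 0.001, 2.653]
wrist_force: [-0.2, -2.3, -1.6]
finger_gap: 15.8
```

>>> {"fn": "arm_command", "kwargs": {
  "rows": [-4,-16,0,0,5,0,0,25,0,5,0,0,30,0,5,0,-50,0,0,5,0,-50,0,0,5]
}}

```text
clock: 11.92
eef_pos: [676.7, 49.2, 310.5]
eef_rot: [3.141, 0.001, 2.654]
wrist_force: [1.0, -0.5, -1.3]
finger_gap: 16.3
```

>>> {"fn": "arm_command", "kwargs": {
  "rows": [-20,-50,0,0,5,-25,-50,0,0,5,-25,-50,0,0,5,-25,-50,0,0,5,-25,-50,0,0,5]
}}

```text
clock: 12.55
eef_pos: [555.3, -201.1, 310.4]
eef_rot: [3.141, 0.002, 2.653]
wrist_force: [0.3, -0.7, -0.8]
finger_gap: 15.9
```

>>> {"fn": "arm_command", "kwargs": {
  "rows": [-25,-50,0,0,5,-20,-38,0,0,5,0,0,0,0,5,0,0,0,0,5]
}}

```text
clock: 13.05
eef_pos: [511.8, -286.8, 310.1]
eef_rot: [3.141, 0.001, 2.653]
wrist_force: [0.1, -0.5, -1.6]
finger_gap: 15.8
```

Run:
```python
from h import *
o=[]
for n,b in(('top',(150,80,200,200)),('side',(160,100,180,200))):
    c=grab(n); x,y,w,h=b
    o.append(cv2.resize(c['image'][y:y+h,x:x+w],None,fx=2,fy=2,interpolation=cv2.INTER_CUBIC))
cv2.imwrite('pics/both3.png',np.hstack(o))
print(manip.read_state()['eef_pos'])
```

```text
[ 512.30698302 -286.11386458  310.01771391]
```

View pics/both3.png

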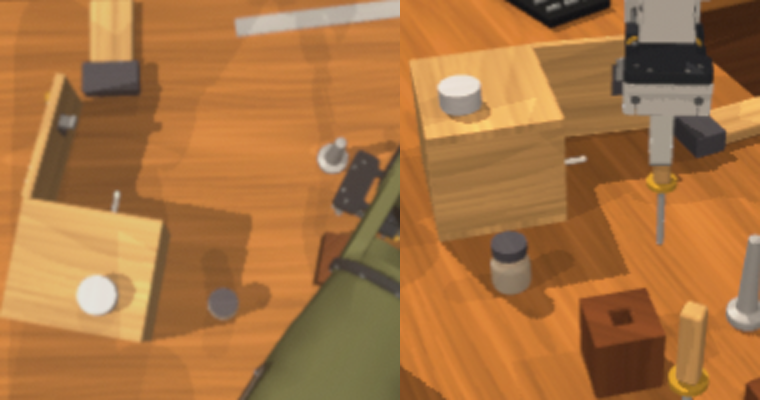

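>>> {"fn": "arm_command", "kwargs": {
  "rows": [-19.5,34,0,0,5,0,0,-40,0,5,0,0,-30,0,5,0,0,0,0,5,0,0,0,0,5]
}}

```text
clock: 13.78
eef_pos: [493.1, -252.7, 241.3]
eef_rot: [-3.142, 0.002, 2.654]
wrist_force: [-0.0, -0.7, -1.2]
finger_gap: 15.7
```

Run:
```python
from h import *
print(manip.read_state()['eef_pos'])
c=grab('side'); x,y,w,h=220,180,100,120
cv2.imwrite('pics/s4.png',cv2.resize(c['image'][y:y+h,x:x+w],None,fx=5,fy=5,interpolation=cv2.INTER_CUBIC))
```

```text
[ 493.141169   -252.70791213  241.3158636 ]
```

View pics/s4.png

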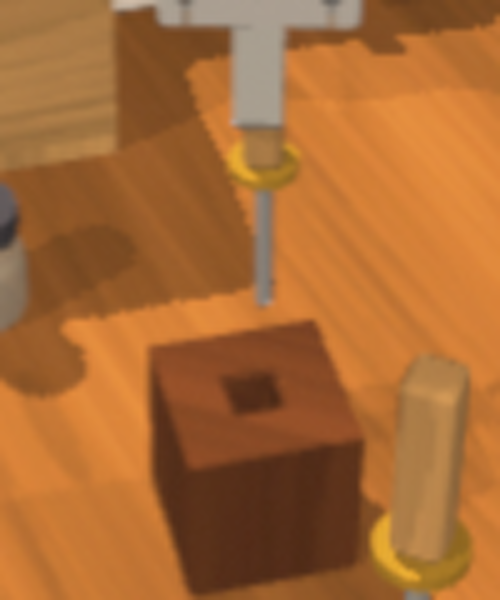

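Run:
```python
from h import *
s=load('side'); f=lambda a:[(220+x/5-.4,180+y/5-.4) for x,y in a]
print('hole',ray(s,f([(251,391)]),80),'tip',[ray(s,f([(264,302)]),z).round(1) for z in(128,131,134)])
print(np.round(ray(s,f([(150,346),(316,321),(362,438),(190,467)]),80),1))
```

```text
hole [[ 493.58558158 -252.11517507   80.        ]] tip [array([[ 499.3, -251.3,  128. ]]), array([[ 497.7, -254.2,  131. ]]), array([[ 496.2, -257.1,  134. ]])]
[[ 467.  -208.2   80. ]
 [ 539.1 -225.9   80. ]
 [ 522.2 -297.2   80. ]
 [ 450.9 -280.5   80. ]]
```

>>> {"fn": "arm_command", "kwargs": {
  "rows": [-2.5,0,-30,0,5,0,0,-20,0,5,0,0,-10,0,5,0,0,0,0,5]
}}

```text
clock: 14.32
eef_pos: [490.2, -252.9, 180.3]
eef_rot: [-3.142, 0.0, 2.653]
wrist_force: [0.0, -0.5, -1.0]
finger_gap: 16.0
```

>>> {"fn": "arm_command", "kwargs": {
  "rows": [0,0,-20,0,5,0,0,-20,0,5,0,0,-10,0,5,0,0,-5,0,5,0,0,0,0,5]
}}

```text
clock: 14.95
eef_pos: [490.2, -253.0, 125.3]
eef_rot: [-3.142, 0.001, 2.653]
wrist_force: [0.5, 0.3, -1.3]
finger_gap: 15.7
```

>>> {"fn": "arm_command", "kwargs": {
  "rows": [0,0,-3,0,5,0,0,-2,0,5,0,0,0,0,5,0,0,0,0,5]
}}

```text
clock: 15.45
eef_pos: [490.0, -252.9, 119.9]
eef_rot: [-3.142, 0.0, 2.653]
wrist_force: [1.1, -0.4, -1.0]
finger_gap: 15.8
```

>>> {"fn": "arm_command", "kwargs": {
  "rows": [0,0,-1.5,0,5,0,0,0,0,5,0,0,0,0,5]
}}

```text
clock: 15.82
eef_pos: [490.2, -253.0, 119.5]
eef_rot: [-3.141, 0.001, 2.653]
wrist_force: [-4.1, 1.7, 11.0]
finger_gap: 15.9
```

>>> {"fn": "arm_command", "kwargs": {
  "rows": [0,0,0,0,20,0,0,0,0,30,0,0,0,0,44,0,0,0,0,44,0,0,0,0,44]
}}

```text
clock: 16.45
eef_pos: [490.0, -252.9, 118.3]
eef_rot: [-3.142, -0.0, 2.653]
wrist_force: [-0.1, -0.5, 0.5]
finger_gap: 43.9
```

>>> {"fn": "arm_command", "kwargs": {
  "rows": [0,0,20,0,44,0,0,50,0,44,0,0,60,0,44,0,0,60,0,44,-50,0,0,0,44]
}}

```text
clock: 17.08
eef_pos: [441.9, -253.6, 313.0]
eef_rot: [-3.141, 0.009, 2.655]
wrist_force: [0.2, -1.3, -1.2]
finger_gap: 44.1
```

>>> {"fn": "arm_command", "kwargs": {
  "rows": [-40,40,0,0,44,-40,40,0,0,44,0,50,0,0,44,0,0,0,0,44,0,0,0,0,44]
}}

```text
clock: 17.7
eef_pos: [360.2, -123.1, 308.4]
eef_rot: [-3.141, 0.0, 2.654]
wrist_force: [1.3, -0.5, 0.6]
finger_gap: 44.1
```

Run:
```python
from h import *
s0=load('side')
c=grab('side'); t=grab('top')
a=cv2.resize(c['image'][100:350,150:400],(400,400)); b=cv2.resize(t['image'][80:280,150:350],(400,400))
cv2.imwrite('pics/end.png',np.hstack([a,b]))
for n,q in(('side',c),('top',t)):
    W,_=cloud(q); d=np.hypot(W[...,0]-492.7,W[...,1]+253.5); p=W[(d<25)&(W[...,2]>140)&(W[...,2]<175)]
    print(n,len(p),p.mean(0).round(1) if len(p) else '',np.percentile(p[:,2],[5,50,95]) if len(p) else '')
W,_=cloud(t)
m=(W[...,2]>153)&(W[...,2]<165)&(W[...,0]>600)&(W[...,1]>80); p=W[m]; print(cv2.minAreaRect(p[:,:2].astype(np.float32)),len(p))
print(manip.read_state())
```

```text
side 68 [ 490.8 -257.8  147.8] [141.26591383 148.89965361 151.93936404]
top 35 [ 491.1 -252.9  149.4] [144.5303202  149.72323589 153.78016966]
((683.288330078125, 176.2664794921875), (17.095195770263672, 174.13595581054688), 75.03514099121094) 314
{'clock': 17.8, 'joints': array([-4.26718484e-01, -1.52231547e-01,  1.79439644e+00, -1.28662144e-04,
        1.49991848e+00, -1.50849984e+00]), 'qd': array([-0.00354506,  0.00222579,  0.00055703,  0.00066104, -0.00063018,
        0.00240168]), 'effort': array([ 5.30508980e-01, -2.83291358e+01, -3.69045889e+01, -2.68782096e-03,
        8.30636057e-02, -8.38429027e-03]), 'eef_pos': array([ 360.13942605, -123.57063191,  308.15300909]), 'eef_rot': array([-3.14143402e+00, -4.81772877e-04,  2.65258679e+00]), 'wrist_force': array([-0.22236557, -0.41513987, -0.18481133]), 'moment': array([ 0.02124538, -0.00412738,  0.03292057]), 'finger_gap': 44.14216249152083}
```

View pics/end.png

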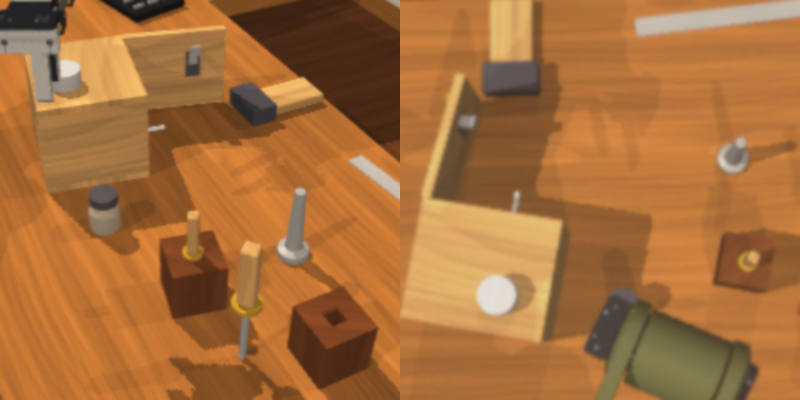

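```bash
python3 -c "
from cell import manip; print(manip.sign_off())"
```

```text
the job is handed in; nothing more can be done
None
```

The job is done and handed in at about 18 s of the 72 s allowed; no verdict was reported.

**What I did:**
- I took the pusher from the stand and lowered it through the gap beside the door.
- I pressed the hook down about 11 mm, at roughly 4 to 5 N vertical force. Drawing the pusher up let the door spring to about 0.53 rad.
- I swung the door open with the shank and put the pusher back in its stand.

**Last checks:**
- **Door:** it stands at about 1.5 rad.
- **Pusher:** it is upright in the stand, with the top of its handle at about 150 mm. That puts the handle's middle near 117 mm, with the collar on the stand's top.
- **Gripper:** it is open and clear of everything.
- **Tin, jar and mandrel:** they look unmoved in the pictures; I did not measure them.

**Disagreements:** the side camera put the pusher's tip 3 to 4 mm further out in x than the tool position said. I split the difference at both insertions, and neither showed sideways contact on the way in. I viewed 10 pictures.

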